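# Reset a cam clamp and clamp a board in the drilling jig

### The job

The drilling jig was last set for a thinner board, so its cam clamp is now too tight. Push the pine board home against the end stop, unscrew the clamp's adjuster nut until the red cam lever, swung down from open, begins to meet firm resistance half-way through its swing, and then close the lever all the way so that it stays shut on the board. Do not bruise the board by closing on too tight a setting, and leave the other things on the bench where they are.

Things in the scene. Friction and masses are not known exactly. Their poses are not given: they have to be found in the camera images.
- jig: Plywood drilling jig bolted to the bench, base 232 x 243 mm, 18 mm thick. Origin on the bench under the board's centre when the board is home; z up, x along the board away from the robot to the dark end stop, y to the left, away from the clamp. Dark guide strips 13 mm high, 98 mm apart, run along x either side of the board, which slides on the base's top (z = 18 mm).
- stop_face (a point): Middle of the face of the dark wooden end stop that the board's far end must touch: 73 mm from the jig's origin along x, half-way up the board. The stop's top is 48 mm above the bench. Just before it an aluminium bridge with three drill bushes crosses over the board (jig x = 33 to 63 mm, up to 59 mm high).
- board: The pine board to be clamped, 146 x 95 x 18 mm, origin in the middle of its underside; its long side (own y) lies along the jig's x.
- board_centre (a point): Centre of the pine board. It starts 15 to 35 mm short of home, on the robot's side, between the guides; its near end face is 73 mm from this point. Home is where this point stands at jig x = 0.
- clamp: Cam strap clamp on the jig's right half. Origin on the bench under its upright stud, at jig x = 0, y = -65 mm; its frame is the jig's turned half round (its y points to jig -y). The dark strap lies along y: at its nose, 65 mm from the stud, a black pad over the board's middle, at its heel, 50 mm from the stud, the lever. Closing the lever lifts the heel and lowers the pad.
- nut_centre (a point): Centre of the adjuster nut over the strap: fluted knob, 45 mm diameter, 28 mm high (14 mm above and below this point); captive, it stays at this height; the stud ends 114 mm above the bench. Grip its sides from above. Counterclockwise from above unscrews it and raises the pad (coarse thread, 4 mm a turn); it takes 0.45 N m and stays put. How far it is too tight at the start, at least 1 rad, must be felt at the lever.
- lever (a joint): Lever angle in rad: 0 open (66 degrees above level), 0.70 half-way (34), 1.40 closed (5 below level, just over centre). It swings in the jig's upright y-z plane, tip to jig -y (right) and down, and stays where it is left. The angle at which the pad meets the board (the bite): 0.70 with the nut rightly set; 0.57, 0.46, 0.36, 0.26 with it 1, 2, 3, 4 rad too tight.
- lever_pivot (a point): Pivot of the lever at the strap's heel, jig y = -115 mm. A 16 mm eccentric below it rides on a steel plate, so its height over the bench is 46.7 mm + 16 mm x cos(lever's slope over level): about 53 mm open, 60 half-way, 62.5 closed.
- handle: Red plastic grip of the lever, 16 x 66 x 13 mm, from 43 to 109 mm from the pivot. Its origin is on the pivot, y along the lever to its tip, z out of the upper face, the one to push on. Pushed near its end it needs 1 to 4 N while free; after the bite this rises quickly (6 N some 0.05 rad later if too tight); rightly set it takes about 8 to 20 N on the way to closed, with brief peaks if hurried.
- lever_grip (a point): Point on the upper face of the red handle, 90 mm from the pivot along the lever and 6.5 mm above its middle line: push here to close.
- block_a: Bystander: lower of two stacked pine blocks, 98 x 148 x 18 mm, at the left.
- block_b: Bystander: upper of the two stacked pine blocks.
- tin: Bystander: open blue tin of screws, 82 mm wide, 54 mm high, left of the jig.
- driver: Bystander: small screwdriver with yellow handle, 152 mm long, at the left.
There are look-alikes about, which are no part of the job. What is shaped like the board but purple is not meant.

How it is judged:
By the outcome, as a careful person would: the job done as asked, in the order asked, and still so for the second after the job is handed in, with the robot touching nothing.
It also fails if it takes over 72 s, if anything falls off the work surface, if the arm or the gripper's body presses on something with over 40 N, if the wrist force passes 120 N, or if a joint passes its speed limit or range.

### The arm

A 7-joint arm with a two-finger parallel gripper is mounted at the origin on the work surface; the furniture and walls round the work are solid. World frame = base frame: x ahead of the robot, y to its left, z up, the work surface at z = 0. Lengths are in mm, angles in rad, forces in N, time in s.
With the tool pointing down it reaches from about 400 to 875 mm from the base axis. Payload 4.4 kg.
Tool frame: the origin (TCP) lies midway between the tips of the shut fingers; the grasp point (between the pads) lies 19 mm behind it; z points along the fingers, y is the line along which they close (so a half turn about z gives the same grasp; the last joint's range is limited). The gripper opens to 85 mm and grips with 20 to 120 N. Pads are 22 mm wide; open, the fingers measure 114 mm over their backs; the gripper's body (76 mm by 85 mm) begins 54 mm behind the grasp point. The pads swing forward as they close: fully open they stand 13 mm farther back than shut.
Start: joints at [1.07, 0.628, 0.038, 1.517, -0.027, 0.996, -0.02], TCP at [273.827, -589.522, 231.313] pointing down, gripper open.
Joint ranges: [-3.06, 3.06], [-0.37, 2.12], [-1.25, 1.32], [0.18, 2.47], [-1.1, 4.24], [0.23, 1.98], [-2.94, 2.94]. Speed limits (rad/s): [2.57, 2.57, 3.14, 3.14, 3.14, 3.14, 3.14].

### API

Orientations are given as [roll, pitch, yaw] about the fixed x, y, z axes, in that order (R = Rz(yaw) Ry(pitch) Rx(roll)).
In Python, from cell import ctrl gives the robot as it stands. The module is installed in compiled form; this text tells all that it offers.
- The arm moves only by the tool step_arm, never from a script. Its argument "commands" is one flat list of numbers, 7 for each row, row after row: the shift along the tool's x, y, z in cm, then the turn, a rotation vector about the tool's x, y, z in rad, then the opening, from 0 (shut) to 1 (fully open). A call has 1 to 10 rows; each row is the pose to reach, as a shift and turn from the pose commanded when the call began, along the tool's axes at that moment; what a row does not reach only later rows make up. A row lasts 1/10 s, in which the tool goes at most 50 mm and 8.59 degrees, less where a joint would pass 70% of its speed; a pose out of reach is approached as far as the arm can. A call with a gripper value outside its range is refused whole. The fingers move at their own pace and stop on an object; the grip force is fixed at half the most. Time passes only in rows, so rows that repeat a pose let the fingers close. It gives the time, the measured TCP pose, the force, the opening and the grip force at its end, in the units of the state.
- ctrl.read_state(): the state, without advancing time (a new reading comes with each control period).
- ctrl.get_image(name): name is "scene" or "top" or "wrist"; returns a dict with "image" (420x560x3 uint8, red, green, blue), "range_z" (420x560 float32, mm along the optical axis (not along the pixel's ray), 0 where there is no reading), "vfov" (degrees; the focal length in pixels is half the picture's height over the tangent of half this angle, whatever the lens; pixels are square), "cx", "cy" (the principal point, pixels), "world_to_cam" (4x4, takes a point from world to camera coordinates). Camera axes: x right, y down, z forward; pixel columns grow to the right and rows downward; lengths in mm; the calibration is good to about 2 mm. The wrist camera is an equidistant fisheye: a pixel r from the principal point sees the ray r / f radians off the axis. A picture is of the moment at which its call begins.
- ctrl.finish_job(): hands the job in; it is judged then, once.
The state is a dict: "clock": time; "qpos": joint angles; "qd": joint speeds; "tau": joint torques, N m; "eef_pos": TCP position; "tool_rot": TCP orientation; "force": force on the tool from outside, world axes, zero at the start; "torque": the same for the moment, N m; "width": finger opening in mm; "gripper_force": force on a finger pad.
Only numpy, scipy, OpenCV 4.12 (cv2) and the standard library are available. Lean on these libraries where they do the work, as an engineer would, in place of code of your own. Each camera call takes 0.05 s, during which the arm holds its last target. There are 200 camera calls.

## Working session

There is one attempt and no reset: what is moved stays moved. The work goes in short steps, Python scripts to look and compute and a tool call to move; the robot and the scene stay as the last step left them, time stands still between calls to the robot, and variables do not carry over. Pictures are saved under pics/ and viewed, at most 10 in all, crops included, and the job is handed in when it is done.

Besides the shell and the picture viewer there is one more tool, called after "Request:" as name(argument=value, ...) on one line, values as JSON. step_arm: Moves the arm, as the interface text tells. Its arguments: {"type":"object","properties":{"commands":{"type":"array"}},"required":["commands"]}

```bash
mkdir -p pics
cat > h.py <<'E'
import numpy as np, cv2
from cell import ctrl
from scipy.spatial.transform import Rotation as R
def snap(n,f):
    d=ctrl.get_image(n); cv2.imwrite('pics/'+f+'.png',d['image'][:,:,::-1]); np.save('pics/'+f+'.npy',d,allow_pickle=True); return d
def load(f): return np.load('pics/'+f+'.npy',allow_pickle=True).item()
def px(d,u,v):
    f=210/np.tan(np.radians(d['vfov'])/2); z=np.median([w for w in d['range_z'][v-1:v+2,u-1:u+2].ravel() if w>0] or [0])
    p=np.array([(u-d['cx'])/f*z,(v-d['cy'])/f*z,z,1]); return (np.linalg.inv(d['world_to_cam'])@p)[:3]
def proj(d,p):
    f=210/np.tan(np.radians(d['vfov'])/2); c=d['world_to_cam']@np.append(p,1); return c[:2]/c[2]*f+[d['cx'],d['cy']]
E
python3 - <<'E'
from h import *
snap('top','top1');snap('scene','sc1')
s=ctrl.read_state();print(s)
E
```

```text
{'clock': 0.1, 'qpos': array([ 1.07019322,  0.62925194,  0.03843746,  1.51826411, -0.02704257,
        0.99629252, -0.01999775]), 'qd': array([-0.00079108, -0.00189717, -0.00076237, -0.00254456, -0.00036138,
        0.00056339,  0.00183645]), 'tau': array([ 2.50634272e-03, -5.64532256e+01,  1.23013202e+00, -1.93975317e+01,
        1.12565851e-02,  5.43872491e-03,  4.32602008e-05]), 'eef_pos': array([ 273.60965993, -588.99535111,  230.48324124]), 'tool_rot': array([-3.13989373e+00, -2.30942491e-05,  4.34788160e-01]), 'force': array([-1.24987662,  0.06998395, -0.42419754]), 'torque': array([ 0.01895803, -0.04474041,  0.00702662]), 'gripper_force': 0.0, 'width': 85.53797505837298}
```

View pics/top1.png

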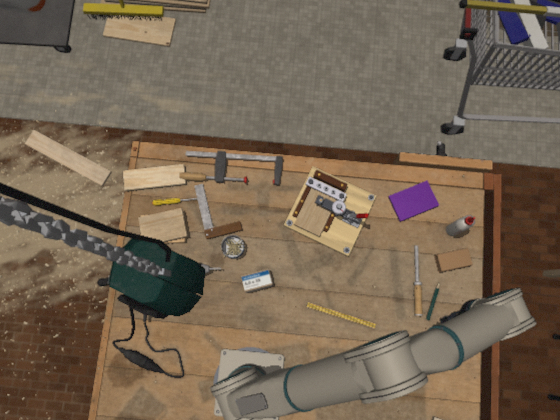

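View pics/sc1.png

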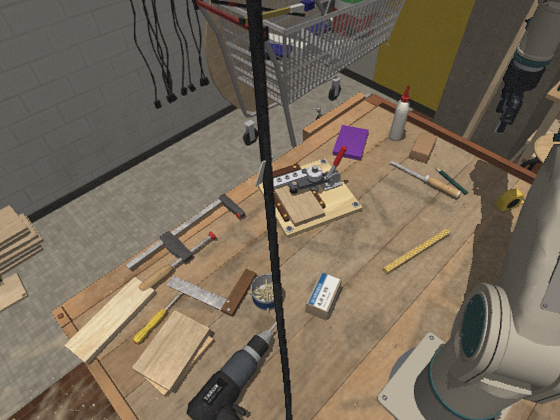

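The top view shows the jig at (331,210), the board at (314,218), the nut at (340,207) and the red lever near (360,217). The look-alikes are the purple board at (413,201), the stacked blocks at (162,225) and the loose boards at (155,178). The one I want is the pine board in the jig, so I'll check it in a crop.

Run:
```python
from h import *
d=load('top1');im=d['image'][:,:,::-1][160:265,270:410]
cv2.imwrite('pics/c1.png',cv2.resize(im,None,fx=5.7,fy=5.7,interpolation=cv2.INTER_CUBIC))
for p in [(340,207),(300,225),(345,240),(360,217),(314,225)]: print(p,px(d,*p))
```

```text
(340, 207) [ 584.03794992 -236.29621494  108.55648811]
(300, 225) [ 525.84051257 -113.80832243   38.43800825]
(345, 240) [ 493.24799096 -269.21250147   16.4547108 ]
(360, 217) [ 553.87411014 -300.73432971  125.0725935 ]
(314, 225) [ 530.79457443 -160.43880817   35.71216776]
```

View pics/c1.png

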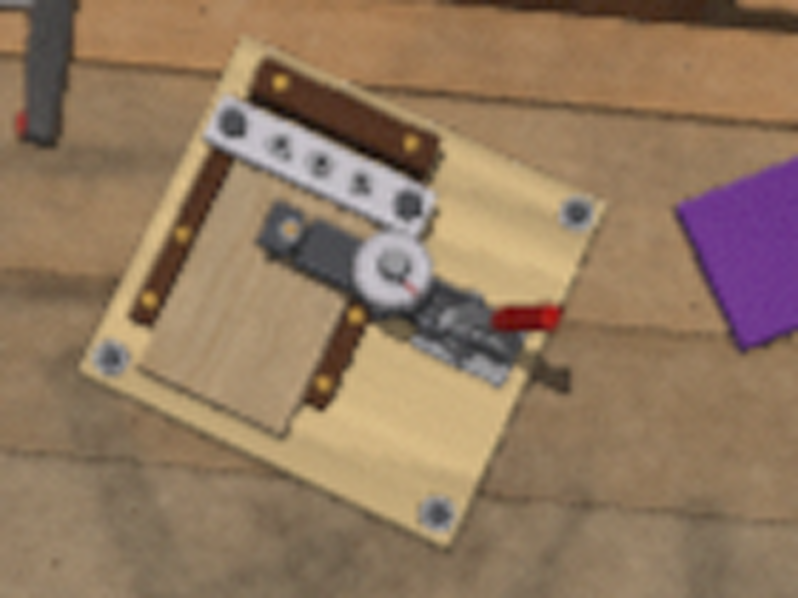

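The crop shows the pine board between the dark guides, with its near end along (140,368)–(285,435). The stud is at (395,262), the red lever at (525,318), and the base corners at (245,38), (605,203), (447,548) and (82,370). The purple board is separate, on the right.

```bash
cat >> h.py <<'E'
def plane(d,u,v,z):
    f=210/np.tan(np.radians(d['vfov'])/2); M=np.linalg.inv(d['world_to_cam']); o=M[:3,3]; r=M[:3,:3]@np.array([(u-d['cx'])/f,(v-d['cy'])/f,1]); return o+r*(z-o[2])/r[2]
E
python3 - <<'E'
from h import *
d=load('top1')
P=lambda u,v,z: plane(d,270+(u+.5)/5.7-.5,160+(v+.5)/5.7-.5,z)
c=[P(*p,18) for p in [(245,38),(605,203),(447,548),(82,370)]]
for q in c: print(q)
print([np.linalg.norm(c[i]-c[(i+1)%4]) for i in range(4)])
for a,b in [(3,0),(2,1)]: v=c[b]-c[a];print('x dir',np.arctan2(v[1],v[0]))
for a,b in [(1,0),(2,3)]: v=c[b]-c[a];print('xdir from y',np.arctan2(v[1],v[0])-np.pi/2)
print('stud',P(396,260,114),'nut edge mid',P(392,270,105))
b1,b2=P(140,368,36),P(285,435,36);print('board end',b1,b2,(b1+b2)/2, np.linalg.norm(b1-b2))
s1=[P(*p,48) for p in [(252,95),(430,170)]];print('stop near?',s1)
print('cam',np.linalg.inv(d['world_to_cam'])[:3,3])
E
```

```text
[ 739.21896126 -138.8205377    18.        ]
[ 657.30348643 -362.47866433   18.        ]
[ 441.04539815 -282.89479021   18.        ]
[526.15555329 -59.99396967  18.        ]
[np.float64(238.18711682943413), np.float64(230.43687588030383), np.float64(238.5969704464156), np.float64(227.17755972420437)]
x dir -0.3543514629255805
x dir -0.35262326113842235
xdir from y -0.3510801618226129
xdir from y -0.3647448735745771
stud [ 588.42904626 -232.38873911  114.        ] nut edge mid [ 584.48107059 -231.30138318  105.        ]
board end [527.3064581  -94.10003154  36.        ] [ 495.76032798 -182.05117259   36.        ] [ 511.53339304 -138.07560206   36.        ] 93.43747395158833
stop near? [array([ 695.4836697 , -145.19142678,   48.        ]), array([ 659.78724279, -253.75634074,   48.        ])]
cam [ 203.96947989  -94.61520096 1790.1439725 ]
```

Request:
step_arm(commands=[20,-16.5,0,0,0,-0.4,0,39,-33,0,0,0,-0.78,0,39,-33,0,0,0,-0.78,0,39,-33,0,0,0,-0.78,0,39,-33,0,0,0,-0.78,0,39,-33,0,0,0,-0.78,0,39,-33,0,0,0,-0.78,0,39,-33,0,0,0,-0.78,0,39,-33,0,0,0,-0.78,0,39,-33,0,0,0,-0.78,0])

```text
clock: 1.1
eef_pos: [484.3, -134.0, 231.2]
tool_rot: [-3.141, 0.0, 1.214]
force: [0.7, -0.1, 0.5]
width: 0.3
gripper_force: 0.0
```

Run:
```python
from h import *
d=snap('wrist','w1');s=ctrl.read_state()
print(s['clock'],s['eef_pos'],s['tool_rot'],s['force'],s['qpos'],s['width']);print(np.linalg.inv(d['world_to_cam']),d['vfov'])
```

```text
1.15 [ 488.80327373 -123.27023825  231.6210769 ] [ 3.13986539 -0.00793686  1.22710968] [3.62849993 7.21773426 0.67644725] [ 0.3600233   0.42630149 -0.22899752  1.91485571  0.11955139  0.81065763
 -0.27508171] 0.31890247027098456
[[ 9.37131025e-01 -3.35978581e-01 -9.43601368e-02  5.08459683e+02]
 [-3.48976595e-01 -9.01536983e-01 -2.55824949e-01 -6.98346520e+01]
 [ 8.82550473e-04  2.72670976e-01 -9.62106938e-01  3.74781651e+02]
 [ 0.00000000e+00  0.00000000e+00  0.00000000e+00  1.00000000e+00]] 65.70646984690485
```

View pics/w1.png

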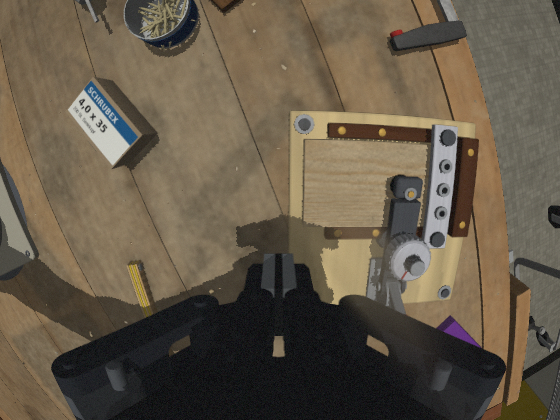

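The wrist view shows the board, with its near edge at x≈303 from y=140 to 226, and the bridge at (444,185). The nut is at (410,258) and the stud tip at (416,265). The base corners are at (291,111), (475,124) and (449,300).

```bash
cat >> h.py <<'E'
def wray(d,u,v):
    f=210/np.tan(np.radians(d['vfov'])/2); a=np.array([u-d['cx'],v-d['cy']]); r=np.linalg.norm(a); t=r/f
    M=np.linalg.inv(d['world_to_cam']); return M[:3,3], M[:3,:3]@np.array([*(a/r*np.sin(t)),np.cos(t)])
def wplane(d,u,v,z):
    o,r=wray(d,u,v); return o+r*(z-o[2])/r[2]
def wpx(d,u,v):
    o,r=wray(d,u,v); z=np.median(d['range_z'][v-1:v+2,u-1:u+2]); ax=np.linalg.inv(d['world_to_cam'])[:3,2]; return o+r*z/(r@ax)
E
python3 - <<'E'
from h import *
d=snap('wrist','w2');s=ctrl.read_state()
print(s['eef_pos'],s['tool_rot'],s['force'])
c=[wplane(d,*p,18) for p in [(475,124),(449,300),(291,111)]]
print(c, np.linalg.norm(c[0]-c[1]),np.linalg.norm(c[0]-c[2]))
v=c[0]-c[2];print(np.arctan2(v[1],v[0]));v=c[0]-c[1];print(np.arctan2(v[1],v[0])-np.pi/2)
print('stud',wplane(d,416,265,114),'nut',wpx(d,406,256), 'tip', wpx(d,416,265))
b=[wplane(d,303,140,36),wplane(d,303,226,36)];print('board',b,(b[0]+b[1])/2)
for p in [(444,165),(467,190),(405,190),(350,190),(303,130+50)]: print(p,wpx(d,*p))
im=d['image'][:,:,::-1][90:320,280:490];cv2.imwrite('pics/c2.png',cv2.resize(im,None,fx=2.6,fy=2.6,interpolation=cv2.INTER_CUBIC))
E
```

```text
[ 487.21281981 -127.18810285  231.50112128] [ 3.14056411 -0.00522771  1.22754418] [ 0.10194573 -0.21316329  0.47123001]
[array([ 747.38788638, -126.62635231,   18.        ]), array([ 663.90960312, -353.35790981,   18.        ]), array([531.34109928, -48.71506274,  18.        ])] 241.61089161199789 229.66580776611923
-0.3461063754701379
-0.35277913103478453
stud [ 593.26115235 -218.80964004  114.        ] nut [ 589.77006771 -214.57423224   98.03974835] tip [ 597.68697655 -227.42068279   99.82551251]
board [array([532.00581626, -81.97778792,  36.        ]), array([ 501.88720019, -170.41518204,   36.        ])] [ 516.94650822 -126.19648498   36.        ]
(444, 165) [ 670.77408827 -152.55962043   54.05618088]
(467, 190) [ 697.15321027 -191.66259302   48.98800813]
(405, 190) [ 614.08823825 -160.26885229   66.39365529]
(350, 190) [ 562.83335656 -148.8185105    37.62070326]
(303, 180) [ 518.25640931 -122.61403288   32.92011551]
```

View pics/c2.png

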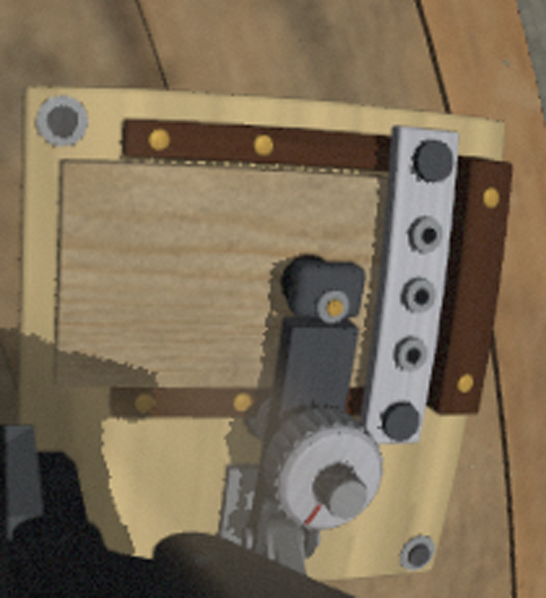

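The crop shows the strap, the pad and the nut with its red mark at (315,513), all consistent with the first look. The arm was still settling, so I'll take the wrist view again.

Run:
```python
from h import *
for i in range(5): ctrl.get_image('wrist'); 
d=snap('wrist','w3');s=ctrl.read_state()
print(s['clock'],s['eef_pos'],s['tool_rot'],s['qd'])
a=load('w2')
M=np.linalg.inv(d['world_to_cam']);print(M[:3,3],np.linalg.inv(a['world_to_cam'])[:3,3])
A=[cv2.cvtColor(x['image'],cv2.COLOR_RGB2GRAY)[90:320,285:490].astype(np.float32) for x in (a,d)]
sh=cv2.phaseCorrelate(A[0],A[1])[0];print('shift',sh)
def W(u,v,z): return wplane(d,u+sh[0],v+sh[1],z)
c=[W(*p,18) for p in [(475,124),(449,300),(291,111)]]
print(c)
v=c[0]-c[2];print(np.arctan2(v[1],v[0]));v=c[0]-c[1];print(np.arctan2(v[1],v[0])-np.pi/2)
print('stud',W(413,279,114));b=[W(303,151,36),W(302,238,36)];print('board',b,(b[0]+b[1])/2)
```

```text
1.5 [ 483.12679205 -137.7111241   231.13689822] [-3.14105695e+00  8.85379126e-04  1.21150318e+00] [ 0.00609384 -0.00070954 -0.00348187 -0.00012215 -0.00059379 -0.00160015
 -0.00219016]
[507.53939669 -73.42525569 374.58097542] [511.53030557 -59.79116469 375.75754259]
shift (3.3419406458395002, -16.99004844403578)
[array([ 750.88080478, -127.20967178,   18.        ]), array([ 662.12398188, -346.10537781,   18.        ]), array([535.41976074, -49.07415193,  18.        ])]
-0.3478937034698211
-0.3852176152981228
stud [ 586.23390134 -232.44542019  114.        ]
board [array([531.16289017, -93.70167403,  36.        ]), array([ 498.66137655, -181.86010786,   36.        ])] [ 514.91213336 -137.78089094   36.        ]
```

Request:
step_arm(commands=[1.2,0,10,0,0,0,0,1.2,0,19,0,0,0,0,1.2,0,20.5,0,0,0,0,1.2,0,20.5,0,0,0,0,1.2,0,20.5,0,0,0,0,1.2,0,20.5,0,0,0,0,1.2,0,20.5,0,0,0,0,1.2,0,20.5,0,0,0,0,1.2,0,20.5,0,0,0,0,1.2,0,20.5,0,0,0,0])

```text
clock: 2.5
eef_pos: [489.2, -125.0, 27.9]
tool_rot: [3.139, -0.0, 1.214]
force: [-0.7, 0.2, 0.1]
width: -0.2
gripper_force: 0.0
```

Request:
step_arm(commands=[0,0.4,0,0,0,0,0,0,0.8,0,0,0,0,0,0,1.2,0,0,0,0,0,0,1.6,0,0,0,0,0,0,2.0,0,0,0,0,0,0,2.4,0,0,0,0,0,0,2.8,0,0,0,0,0,0,3.2,0,0,0,0,0,0,3.4,0,0,0,0,0,0,3.5,0,0,0,0,0])

```text
clock: 3.5
eef_pos: [521.4, -137.0, 26.2]
tool_rot: [3.141, -0.0, 1.215]
force: [-1.8, 0.2, 1.0]
width: -0.0
gripper_force: 1.1
```

Request:
step_arm(commands=[0,0.2,0,0,0,0,0,0,0.4,0,0,0,0,0,0,0.6,0,0,0,0,0,0,0.75,0,0,0,0,0,0,0.75,0,0,0,0,0])

```text
clock: 4.0
eef_pos: [528.6, -139.6, 26.3]
tool_rot: [3.141, -0.0, 1.215]
force: [-0.6, 0.3, -1.1]
width: 0.0
gripper_force: 0.2
```

Request:
step_arm(commands=[0,0.1,0,0,0,0,0,0,0.2,0,0,0,0,0,0,0.3,0,0,0,0,0,0,0.3,0,0,0,0,0])

```text
clock: 4.4
eef_pos: [530.9, -140.5, 26.3]
tool_rot: [3.141, -0.0, 1.215]
force: [-0.1, 0.6, 1.0]
width: -0.0
gripper_force: 0.6
```

Request:
step_arm(commands=[0,0.15,0,0,0,0,0,0,0.3,0,0,0,0,0,0,0.45,0,0,0,0,0,0,0.5,0,0,0,0,0])

```text
clock: 4.8
eef_pos: [531.4, -140.8, 26.1]
tool_rot: [-3.133, 0.001, 1.215]
force: [-9.5, 4.2, 9.4]
width: -0.2
gripper_force: 6.5
```

Request:
step_arm(commands=[0,-2.5,0,0,0,0,0,0,-3,-5,0,0,0,0,0,-3,-10,0,0,0,0,0,-3,-15,0,0,0,0,0,-3,-21,0,0,0,0,-5,2,-21,0,0,0,0,-9,6,-21,0,0,0,0,-12,8.2,-21,0,0,0,0,-12,8.2,-21,0,0,0,0,-12,8.2,-21,0,0,0,0])

```text
clock: 5.8
eef_pos: [571.0, -287.5, 236.1]
tool_rot: [3.139, 0.002, 1.21]
force: [0.3, 0.6, 0.6]
width: -0.1
gripper_force: 0.0
```

```bash
cat >> h.py <<'E'
O=np.array([609.5,-172.,0]);psi=-0.354
XD=np.array([np.cos(psi),np.sin(psi),0]);YD=np.array([-np.sin(psi),np.cos(psi),0])
def jig(p): q=np.asarray(p)-O; return np.array([q@XD,q@YD,q[2]])
def st():
    s=ctrl.read_state(); F=s['force']; print('t',round(s['clock'],2),'jig',jig(s['eef_pos']).round(1),'rot',s['tool_rot'].round(4),'Fjig',np.round([F@XD,F@YD,F[2]],1),'q7',s['qpos'].round(2)[-3:]); return s
E
python3 - <<'E'
from h import *
for i in range(3): ctrl.get_image('wrist')
snap('wrist','w4');st();d=load('w4');
for z in [0]: pass
im=d['image'][:,:,::-1];cv2.imwrite('pics/w4v.png',im)
E
```

```text
t 6.0 jig [   1.5 -115.9  236.4] rot [-3.1414e+00 -1.1000e-03  1.2171e+00] Fjig [-0.6  0.1 -1. ] q7 [ 0.14  1.   -0.07]
```

View pics/w4v.png

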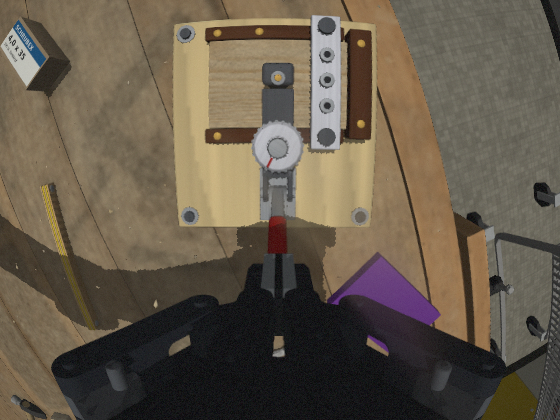

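The board is now pushed under the bridge, with its near end at x≈208. The nut is at (277,147), and the red lever at (277,235) lies in line with the fingers.

Run:
```python
from h import *
d=load('w4')
for n,p,z in [('stud',(277,148),114),('BL',(209,42),36),('BR',(209,128),36),('c1',(174,25),18),('c2',(377,23),18),('c3',(373,227),18)]: print(n,jig(wplane(d,*p,z)).round(1))
hsv=cv2.cvtColor(d['image'],cv2.COLOR_RGB2HSV);m=((hsv[...,0]<6)|(hsv[...,0]>174))&(hsv[...,1]>180)&(hsv[...,2]>60);m[:205]=0;m[265:]=0
v,u=np.nonzero(m[:, 255:300]);u+=255
P=np.array([jig(wpx(d,a,b)) for a,b in zip(u,v) if d['range_z'][b,a]>0]);print(len(P),np.median(P[:,0]))
k=np.abs(P[:,0]-np.median(P[:,0]))<6;print(np.polyfit(P[k,1],P[k,2],1),P[k].min(0),P[k].max(0))
```

```text
stud [  1.1 -67.3 114. ]
BL [-70.9  43.9  36. ]
BR [-71.2 -50.4  36. ]
c1 [-116.7   74.    18. ]
c2 [114.8  75.6  18. ]
c3 [ 116.5 -166.7   18. ]
392 -0.49109406233047814
[  -2.41032252 -212.05676138] [  -6.46028036 -147.6152101   100.56252764] [   5.33815978 -129.4880417   142.73579723]
```

Request:
step_arm(commands=[0,0,5,0,0,0,0,0,0,9.8,0,0,0,0,0,0,9.8,0,0,0,0,-0.6,0,9.8,0,0,0,0,-1.2,0,9.8,0,0,0,0,-1.2,0,9.8,0,0,0,0,-1.2,0,9.8,0,0,0,0,-1.2,0,9.8,0,0,0,0])

```text
clock: 6.8
eef_pos: [567.0, -294.7, 139.6]
tool_rot: [3.14, -0.0, 1.215]
force: [-0.5, 0.1, -0.7]
width: -0.0
gripper_force: 0.0
```

```bash
sed -i 's/^O=.*/O=np.array([609.5,-172.,0])+0.8*np.array([.938,-.3467,0])-1.5*np.array([.3467,.938,0])/' h.py
python3 - <<'E'
from h import *
st()
# contact path: corner offset 11 from TCP in y; TCP target for lever slope
for th in [0,.1,.2,.26,.36,.46,.57,.7]:
    s=np.radians(66)-th*np.radians(71)/1.4; c,n=np.cos(s),np.sin(s)
    zp=46.7+16*c; print(th, 'y',round(-115-(90*c-6.5*n)+11,1),'z',round(zp+90*n+6.5*c,1))
E
```

```text
Traceback (most recent call last):
  File "h.py", line 22, in <module>
    XD=np.array([np.cos(psi),np.sin(psi),0]);YD=np.array([-np.sin(psi),np.cos(psi),0])
                        ^^^
NameError: name 'psi' is not defined
```

```bash
sed -i 's/^O=\(.*\)/psi=-0.354;O=\1/' h.py
cat >> h.py <<'E'
def lev(th,off=11):
    s=np.radians(66)-th*np.radians(71)/1.4; c,n=np.cos(s),np.sin(s)
    return np.array([-115-(90*c-6.5*n)+off,46.7+16*c+90*n+6.5*c])
def ang(p,off=11): # slope of face through corner at jig y-off, z -> lever angle
    from scipy.optimize import brentq
    def g(th):
        s=np.radians(66)-th*np.radians(71)/1.4; c,n=np.cos(s),np.sin(s)
        dy=-(p[1]-off)-115; dz=p[2]-(46.7+16*c)
        return -n*dy+c*dz-6.5
    return brentq(g,-.4,1.5)
E
python3 - <<'E'
from h import *
s=st();print(ang(jig(s['eef_pos'])))
for th in [0,.1,.2,.26,.36,.46,.57,.7]: print(th,lev(th).round(1))
E
```

```text
t 6.8 jig [   1.8 -128.3  139.6] rot [ 3.1395 -0.      1.2147] Fjig [-0.5 -0.  -0.7] q7 [ 0.18  0.8  -0.08]
-0.08646613642144836
0 [-134.7  138.1]
0.1 [-142.   136.3]
0.2 [-149.1  133.8]
0.26 [-153.2  132. ]
0.36 [-159.7  128.4]
0.46 [-165.8  124.2]
0.57 [-171.9  118.9]
0.7 [-178.2  111.8]
```

Request:
step_arm(commands=[-0.2,0,0.1,0,0,0,0,-0.4,0,0.1,0,0,0,0,-0.4,0,0.1,0,0,0,0])

```text
clock: 7.1
eef_pos: [564.7, -298.7, 137.2]
tool_rot: [-3.141, 0.0, 1.214]
force: [0.2, 0.5, 0.3]
width: -0.3
gripper_force: 0.0
```

Request:
step_arm(commands=[-0.1,0,0,0,0,0,0,-0.2,0,0,0,0,0,0,-0.2,0,0,0,0,0,0])

```text
clock: 7.4
eef_pos: [564.6, -299.0, 137.2]
tool_rot: [-3.141, -0.001, 1.215]
force: [1.4, 2.4, -1.6]
width: 0.0
gripper_force: 1.2
```

Request:
step_arm(commands=[-0.1,0,0,0,0,0,0,-0.2,0,0,0,0,0,0,-0.2,0,0,0,0,0,0])

```text
clock: 7.7
eef_pos: [563.7, -301.6, 137.2]
tool_rot: [-3.141, -0.001, 1.215]
force: [1.3, 4.5, -1.0]
width: 0.1
gripper_force: 1.5
```

Request:
step_arm(commands=[-0.3,0,0.05,0,0,0,0,-0.6,0,0.1,0,0,0,0,-0.9,0,0.25,0,0,0,0,-1.1,0,0.3,0,0,0,0,-1.1,0,0.3,0,0,0,0])

```text
clock: 8.2
eef_pos: [559.4, -313.2, 134.3]
tool_rot: [3.141, 0.001, 1.214]
force: [0.6, 2.3, -0.3]
width: 0.1
gripper_force: 1.1
```

Run:
```python
from h import *
s=st();print(ang(jig(s['eef_pos']),12.3))
```

```text
t 8.2 jig [   1.2 -148.3  134.3] rot [3.1415e+00 6.0000e-04 1.2140e+00] Fjig [-0.2  2.4 -0.3] q7 [ 0.18  0.8  -0.05]
0.20115202450402933
```

Request:
step_arm(commands=[-0.15,0,0.07,0,0,0,0,-0.3,0,0.14,0,0,0,0,-0.3,0,0.14,0,0,0,0])

```text
clock: 8.5
eef_pos: [558.7, -315.6, 133.2]
tool_rot: [3.141, 0.0, 1.214]
force: [0.9, 2.6, 3.9]
width: -0.1
gripper_force: 2.1
```

Request:
step_arm(commands=[-0.15,0,0.07,0,0,0,0,-0.3,0,0.15,0,0,0,0,-0.3,0,0.15,0,0,0,0])

```text
clock: 8.8
eef_pos: [557.6, -318.6, 131.8]
tool_rot: [3.141, 0.001, 1.214]
force: [0.5, 1.8, 5.0]
width: 0.3
gripper_force: 2.4
```

Request:
step_arm(commands=[-0.15,0,0.08,0,0,0,0,-0.3,0,0.17,0,0,0,0,-0.3,0,0.17,0,0,0,0])

```text
clock: 9.1
eef_pos: [556.9, -321.1, 130.4]
tool_rot: [3.141, 0.0, 1.215]
force: [0.6, 3.8, 7.2]
width: -0.2
gripper_force: 3.3
```

Run:
```python
from h import *
s=st();
for p in [(558.7,-315.6,133.2),(557.6,-318.6,131.8),(556.9,-321.1,130.4)]: print(ang(jig(p),12.3))
F=s['force'];t=np.radians(66-ang(jig(s['eef_pos']),12.3)*71/1.4);print(F@YD*np.sin(t)+F[2]*np.cos(t), F@YD*-np.cos(t)+F[2]*np.sin(t))
```

```text
t 9.1 jig [   1.6 -156.6  130.4] rot [3.1405e+00 3.0000e-04 1.2146e+00] Fjig [-0.8  3.8  7.2] q7 [ 0.18  0.79 -0.04]
0.2380188579204456
0.2841863444112985
0.3235387902642981
7.570614451346012 3.048156782787485
```

Request:
step_arm(commands=[-0.1,0,0.06,0,0,0,0,-0.2,0,0.12,0,0,0,0,-0.2,0,0.12,0,0,0,0])

```text
clock: 9.4
eef_pos: [556.7, -322.0, 129.9]
tool_rot: [3.14, -0.001, 1.215]
force: [-0.4, 5.4, 10.9]
width: -0.1
gripper_force: 5.3
```

Run:
```python
from h import *
s=st();print(ang(jig(s['eef_pos']),12.3))
d=load('w4')
for p in [(260,140),(262,152),(292,140),(268,160),(278,148),(292,152),(277,100),(277,185)]: print(p,jig(wpx(d,*p)).round(1))
q=s['eef_pos'];T=R.from_euler('xyz',s['tool_rot']).as_matrix()
tgt=O+XD*0.3-YD*66+[0,0,200]
print('shift tool cm',T.T@(tgt-q)/10)
```

```text
t 9.4 jig [   1.7 -157.5  129.9] rot [ 3.1402e+00 -8.0000e-04  1.2152e+00] Fjig [-2.2  4.9 10.9] q7 [ 0.18  0.79 -0.03]
0.33739656543394775
(260, 140) [-14.3 -59.8  99.5]
(262, 152) [-12.6 -70.2  99.7]
(292, 140) [ 13.2 -59.9  99.6]
(268, 160) [ -7.5 -77.3  99.5]
(278, 148) [  1.2 -65.7 114.7]
(292, 152) [ 13.2 -70.3  99.5]
(277, 100) [  0.3 -23.2  70.1]
(277, 185) [ 1.000e-01 -1.131e+02  2.660e+01]
shift tool cm [ 9.15310093 -0.14382093 -7.00542285]
```

Request:
step_arm(commands=[1.5,0,-3,0,0,0,0,4,0,-7,0,0,0.1,0.75,9.2,-0.1,-7,0,0,0.3,0.75,9.2,-0.1,-7,0,0,0.5,0.75,9.2,-0.1,-7,0,0,0.7,0.75,9.2,-0.1,-7,0,0,0.85,0.75,9.2,-0.1,-7,0,0,1.0,0.75,9.2,-0.1,-7,0,0,1.15,0.75,9.2,-0.1,-7,0,0,1.3,0.75,9.2,-0.1,-7,0,0,1.45,0.75])

```text
clock: 10.4
eef_pos: [586.1, -237.9, 198.1]
tool_rot: [3.139, 0.001, -0.093]
force: [-0.1, 0.9, -0.6]
width: 64.0
gripper_force: 0.0
```

Request:
step_arm(commands=[0,0,0,0,0,0.15,0.75,0,0,0,0,0,0.3,0.75,0,0,0,0,0,0.45,0.75,0,0,0,0,0,0.6,0.75,0,0,0,0,0,0.75,0.75,0,0,0,0,0,0.75,0.75,0,0,0,0,0,0.75,0.75])

```text
clock: 11.1
eef_pos: [586.4, -236.9, 198.2]
tool_rot: [3.14, -0.0, -0.832]
force: [0.1, 0.9, 0.2]
width: 64.1
gripper_force: 0.0
```

Run:
```python
from h import *
s=st();print(s['width'])
d=snap('wrist','w5')
q=s['eef_pos'];T=R.from_euler('xyz',s['tool_rot']).as_matrix()
tgt=O+XD*0.8-YD*65.6+[0,0,64]
print('shift tool cm',T.T@(tgt-q)/10)
```

```text
t 11.1 jig [ 1.000e-01 -6.740e+01  1.982e+02] rot [ 3.1399e+00 -1.0000e-04 -8.3220e-01] Fjig [-0.2  0.9  0.2] q7 [-0.28  0.92 -1.81]
64.11616638739503
shift tool cm [-0.01951925 -0.21430284 13.41780919]
```

View pics/w5.png

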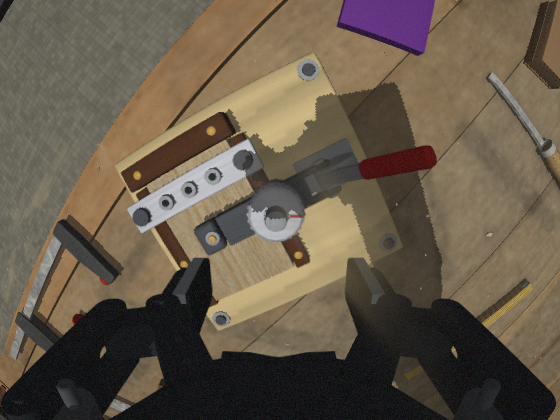

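The wrist view shows the fingers straddling the nut at (275,210), with its red mark at (295,215). The lever is swung partly down at (400,162). The nut's sides are clear for the grip.

Request:
step_arm(commands=[0,-0.2,5,0,0,0,0.75,0,-0.2,9,0,0,0,0.75,0,-0.2,11,0,0,0,0.75,0,-0.2,12,0,0,0,0.75,0,-0.2,12.6,0,0,0,0.75,0,-0.2,13.1,0,0,0,0.75,0,-0.2,13.1,0,0,0,0.75])

```text
clock: 11.85
eef_pos: [588.9, -235.0, 68.0]
tool_rot: [-3.141, -0.001, -0.835]
force: [0.2, 0.1, -0.1]
width: 64.2
gripper_force: 0.0
```

Request:
step_arm(commands=[0,0,0,0,0,0,0.4,0,0,0,0,0,0,0.4,0,0,0,0,0,0,0.4,0,0,0,0,0,0,0.4,0,0,0,0,0,0,0.4])

```text
clock: 12.35
eef_pos: [588.3, -235.9, 69.0]
tool_rot: [3.141, -0.001, -0.835]
force: [-2.3, -1.0, 5.6]
width: 43.6
gripper_force: 60.9
```

Run:
```python
from h import *
s=st();print(s['width'],s['gripper_force'],s['torque'])
```

```text
t 12.35 jig [  1.4 -65.8  69. ] rot [ 3.141e+00 -1.400e-03 -8.352e-01] Fjig [-1.8 -1.7  5.6] q7 [-0.35  0.67 -1.76]
43.59071347477707 60.94397306442261 [-0.31277544  0.68319947  0.06411728]
```

Request:
step_arm(commands=[0,0,0,0,0,-0.1,0.4,0,0,0,0,0,-0.22,0.4,0,0,0,0,0,-0.35,0.4,0,0,0,0,0,-0.48,0.4,0,0,0,0,0,-0.61,0.4,0,0,0,0,0,-0.74,0.4,0,0,0,0,0,-0.87,0.4,0,0,0,0,0,-1.0,0.4,0,0,0,0,0,-1.13,0.4,0,0,0,0,0,-1.25,0.4])

```text
clock: 13.35
eef_pos: [588.7, -234.2, 69.1]
tool_rot: [-3.141, -0.001, 0.418]
force: [-2.4, 2.1, 5.2]
width: 43.7
gripper_force: 61.4
```

Request:
step_arm(commands=[0,0,0,0,0,-0.13,0.4,0,0,0,0,0,-0.26,0.4,0,0,0,0,0,-0.39,0.4,0,0,0,0,0,-0.52,0.4,0,0,0,0,0,-0.65,0.4,0,0,0,0,0,-0.78,0.4,0,0,0,0,0,-0.91,0.4,0,0,0,0,0,-1.04,0.4,0,0,0,0,0,-1.17,0.4,0,0,0,0,0,-1.25,0.4])

```text
clock: 14.35
eef_pos: [587.1, -233.2, 69.0]
tool_rot: [-3.139, -0.002, 1.668]
force: [-7.4, 5.0, 9.8]
width: 43.7
gripper_force: 61.8
```

Request:
step_arm(commands=[0,0,0,0,0,-0.13,0.4,0,0,0,0,0,-0.26,0.4,0,0,0,0,0,-0.39,0.4,0,0,0,0,0,-0.52,0.4,0,0,0,0,0,-0.65,0.4,0,0,0,0,0,-0.78,0.4,0,0,0,0,0,-0.91,0.4,0,0,0,0,0,-1.04,0.4,0,0,0,0,0,-1.15,0.4,0,0,0,0,0,-1.15,0.4])

```text
clock: 15.35
eef_pos: [585.8, -234.2, 69.0]
tool_rot: [-3.14, -0.005, 2.817]
force: [-9.5, 2.8, 12.7]
width: 43.5
gripper_force: 62.2
```

Run:
```python
from h import *
s=st();print(s['width'],s['gripper_force'],s['torque'])
```

```text
t 15.35 jig [ -1.5 -65.1  69. ] rot [-3.1397 -0.0048  2.8168] Fjig [-9.9 -0.7 12.7] q7 [0.72 0.83 0.97]
43.46191890969027 62.19165802001953 [0.90264322 1.80377293 0.44646282]
```

Request:
step_arm(commands=[0,0,0,0,0,0,0.65,0,0,0,0,0,0,0.65,0,0,0,0,0,0,0.65,0,0,-5,0,0,0,0.65,0,0,-10,0,0,0,0.65,0,0,-13,0,0,0.15,0,-0.2,-2,-13,0,0,0.3,0,-0.2,-5,-13,0,0,0.45,0,-0.2,-8.2,-13,0,0,0.6,0,-0.2,-8.2,-13,0,0,0.75,0])

```text
clock: 16.35
eef_pos: [561.5, -320.0, 197.1]
tool_rot: [-3.138, 0.003, 2.051]
force: [-0.3, -0.2, -0.5]
width: -0.1
gripper_force: 0.0
```

Request:
step_arm(commands=[0,0,0,0,0,0.15,0,0,0,0,0,0,0.3,0,0,0,0,0,0,0.45,0,0,0,0,0,0,0.6,0,0,0,0,0,0,0.75,0,0,0,0,0,0,0.85,0,0,0,0,0,0,0.85,0,0,0,0,0,0,0.85,0,0,0,0,0,0,0.85,0])

```text
clock: 17.25
eef_pos: [564.2, -313.0, 197.5]
tool_rot: [3.141, -0.0, 1.217]
force: [-0.3, 0.2, -1.2]
width: -0.1
gripper_force: 0.0
```

```bash
cat >> h.py <<'E'
def to(y,z,x=0.8):
    s=ctrl.read_state();T=R.from_euler('xyz',s['tool_rot']).as_matrix()
    print('shift cm',(T.T@(O+XD*x+YD*y+[0,0,z]-s['eef_pos'])/10).round(2))
E
python3 - <<'E'
from h import *
s=st();to(-147,133);d=snap('wrist','w6')
E
```

```text
t 17.25 jig [   5.6 -146.4  197.5] rot [ 3.1414e+00 -1.0000e-04  1.2166e+00] Fjig [-0.3  0.1 -1.2] q7 [ 0.27  0.95 -0.13]
shift cm [-0.06 -0.48  6.45]
```

Request:
step_arm(commands=[-0.05,-0.48,4,0,0,0,0,-0.05,-0.48,6.4,0,0,0,0,-0.05,-0.48,6.4,0,0,0,0,-0.05,-0.48,6.4,0,0,0,0,-0.5,-0.48,6.6,0,0,0,0,-0.9,-0.48,6.8,0,0,0,0,-1.15,-0.48,6.95,0,0,0,0,-1.4,-0.48,7.1,0,0,0,0,-1.4,-0.48,7.1,0,0,0,0])

```text
clock: 18.2
eef_pos: [555.5, -324.7, 127.7]
tool_rot: [3.14, -0.0, 1.214]
force: [0.4, 0.9, 3.9]
width: -0.1
gripper_force: 1.6
```

```bash
cat >> h.py <<'E'
def levst(off=12.3):
    s=st();a=ang(jig(s['eef_pos']),off);F=s['force'];t=np.radians(66-a*71/1.4);print('ang',round(a,3),'N',round(F@YD*np.sin(t)+F[2]*np.cos(t),1),'T',round(F@YD*-np.cos(t)+F[2]*np.sin(t),1)); return a
E
python3 - <<'E'
from h import *
a=levst()
for t in [a,.5,.55,.6,.65,.7,.75,.8]: print(t,(lev(t)+[1.3,0]).round(1))
E
```

```text
t 18.2 jig [   1.5 -160.5  127.7] rot [ 3.1395e+00 -3.0000e-04  1.2144e+00] Fjig [0.1 1.  3.9] q7 [ 0.31  0.81 -0.14]
ang 0.387 N 3.4 T 2.1
0.38746101993842763 [-160.1  127.4]
0.5 [-166.8  122.4]
0.55 [-169.5  119.9]
0.6 [-172.1  117.4]
0.65 [-174.6  114.6]
0.7 [-176.9  111.8]
0.75 [-179.1  108.8]
0.8 [-181.2  105.7]
```

Request:
step_arm(commands=[-0.2,0,0.15,0,0,0,0,-0.4,0,0.3,0,0,0,0,-0.6,0,0.47,0,0,0,0,-0.74,0,0.63,0,0,0,0,-0.74,0,0.63,0,0,0,0])

```text
clock: 18.7
eef_pos: [553.1, -331.9, 121.9]
tool_rot: [3.139, 0.0, 1.215]
force: [-0.8, 0.2, 8.1]
width: -0.4
gripper_force: 2.8
```

Request:
step_arm(commands=[-0.13,0,0.12,0,0,0,0,-0.26,0,0.25,0,0,0,0,-0.26,0,0.25,0,0,0,0])

```text
clock: 19.0
eef_pos: [552.3, -334.5, 119.5]
tool_rot: [3.139, 0.0, 1.215]
force: [-1.1, 0.7, 7.1]
width: -0.2
gripper_force: 3.1
```

Run:
```python
from h import *
a=levst()
```

```text
t 19.0 jig [   1.8 -170.8  119.5] rot [3.1386e+00 5.0000e-04 1.2146e+00] Fjig [-1.3  0.3  7.1] q7 [ 0.32  0.8  -0.13]
ang 0.566 N 5.8 T 4.0
```

Request:
step_arm(commands=[-0.12,0,0.13,0,0,0,0,-0.12,0,0.13,0,0,0,0,-0.12,0,0.13,0,0,0,0])

```text
clock: 19.3
eef_pos: [551.8, -335.7, 118.3]
tool_rot: [3.138, 0.001, 1.215]
force: [-1.1, 0.2, 8.0]
width: -0.1
gripper_force: 3.2
```

Run:
```python
from h import *
a=levst()
```

```text
t 19.3 jig [   1.9 -172.1  118.3] rot [3.1385e+00 7.0000e-04 1.2146e+00] Fjig [-1.  -0.2  8. ] q7 [ 0.32  0.8  -0.13]
ang 0.59 N 6.3 T 4.9
```

Request:
step_arm(commands=[-0.12,0,0.14,0,0,0,0,-0.12,0,0.14,0,0,0,0,-0.12,0,0.14,0,0,0,0])

```text
clock: 19.6
eef_pos: [551.3, -337.1, 116.9]
tool_rot: [3.138, 0.001, 1.214]
force: [-1.1, 0.3, 7.6]
width: 0.2
gripper_force: 3.3
```

Run:
```python
from h import *
a=levst()
```

```text
t 19.6 jig [   1.9 -173.5  116.9] rot [3.1385e+00 1.0000e-03 1.2144e+00] Fjig [-1.1 -0.1  7.6] q7 [ 0.32  0.8  -0.13]
ang 0.616 N 6.2 T 4.4
```

Request:
step_arm(commands=[-0.11,0,0.14,0,0,0,0,-0.11,0,0.14,0,0,0,0,-0.11,0,0.14,0,0,0,0])

```text
clock: 19.9
eef_pos: [550.9, -338.2, 115.5]
tool_rot: [3.138, 0.001, 1.214]
force: [-0.7, 0.2, 8.3]
width: 0.1
gripper_force: 3.3
```

Request:
step_arm(commands=[-0.11,0,0.14,0,0,0,0,-0.11,0,0.14,0,0,0,0,-0.11,0,0.14,0,0,0,0])

```text
clock: 20.2
eef_pos: [550.5, -339.3, 114.1]
tool_rot: [3.138, 0.001, 1.214]
force: [-0.9, 0.0, 7.7]
width: 0.0
gripper_force: 3.3
```

Request:
step_arm(commands=[-0.11,0,0.15,0,0,0,0,-0.11,0,0.15,0,0,0,0,-0.11,0,0.15,0,0,0,0])

```text
clock: 20.5
eef_pos: [550.1, -340.4, 112.5]
tool_rot: [3.138, 0.001, 1.214]
force: [-1.4, 0.2, 8.1]
width: 0.2
gripper_force: 3.2
```

Run:
```python
from h import *
a=levst()
```

```text
t 20.5 jig [   1.9 -177.   112.5] rot [3.1384e+00 1.2000e-03 1.2144e+00] Fjig [-1.4 -0.3  8.1] q7 [ 0.33  0.79 -0.12]
ang 0.692 N 6.8 T 4.5
```

Request:
step_arm(commands=[-0.09,0,0.13,0,0,0,0,-0.09,0,0.13,0,0,0,0,-0.09,0,0.13,0,0,0,0])

```text
clock: 20.8
eef_pos: [549.8, -341.4, 111.3]
tool_rot: [3.138, 0.001, 1.214]
force: [-0.9, -0.8, 8.5]
width: 0.0
gripper_force: 3.3
```

Request:
step_arm(commands=[-0.09,0,0.13,0,0,0,0,-0.09,0,0.13,0,0,0,0,-0.09,0,0.13,0,0,0,0])

```text
clock: 21.1
eef_pos: [549.4, -342.3, 110.0]
tool_rot: [3.138, 0.002, 1.214]
force: [-1.4, -0.4, 8.8]
width: 0.0
gripper_force: 3.3
```

Run:
```python
from h import *
a=levst()
```

```text
t 21.1 jig [   1.9 -179.1  110. ] rot [3.1383e+00 1.6000e-03 1.2142e+00] Fjig [-1.2 -0.9  8.8] q7 [ 0.33  0.78 -0.12]
ang 0.735 N 7.3 T 5.0
```

Request:
step_arm(commands=[-0.09,0,0.14,0,0,0,0,-0.09,0,0.14,0,0,0,0,-0.09,0,0.14,0,0,0,0])

```text
clock: 21.4
eef_pos: [549.2, -343.2, 108.8]
tool_rot: [3.138, 0.002, 1.214]
force: [-1.6, -1.1, 9.0]
width: 0.1
gripper_force: 3.8
```

Request:
step_arm(commands=[-0.09,0,0.14,0,0,0,0,-0.09,0,0.14,0,0,0,0,-0.09,0,0.14,0,0,0,0])

```text
clock: 21.7
eef_pos: [549.0, -344.0, 107.7]
tool_rot: [3.138, 0.002, 1.214]
force: [-0.9, 0.5, 10.4]
width: -0.2
gripper_force: 4.7
```

Run:
```python
from h import *
a=levst();snap('wrist','w7')
```

```text
t 21.7 jig [   2.1 -180.8  107.7] rot [3.1379e+00 1.6000e-03 1.2143e+00] Fjig [-1.   0.1 10.4] q7 [ 0.33  0.78 -0.12]
ang 0.773 N 9.3 T 4.6
```

View pics/w7.png

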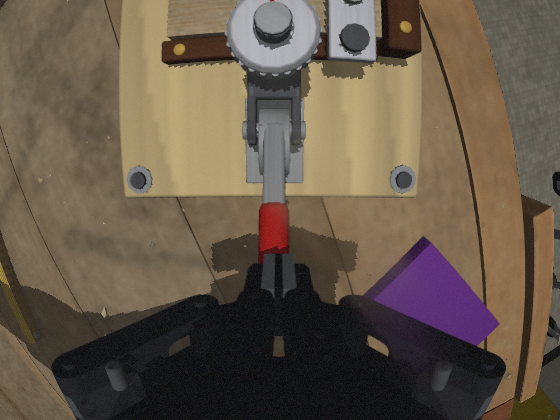

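The fingertip is pressing on the red handle at (273,230), and the nut is seen from above at (275,30). I'll check the lever angle with the depth data.

Run:
```python
from h import *
d=load('w7')
P=np.array([jig(wpx(d,u,v)) for u in range(262,285) for v in range(208,248) if d['range_z'][v,u]>0])
k=(abs(P[:,0]-np.median(P[:,0]))<5);c=np.polyfit(P[k,1],P[k,2],1);print(c,'slope',np.degrees(np.arctan(-c[0])),'th',(66-np.degrees(np.arctan(-c[0])))*1.4/71,P[k].min(0),P[k].max(0))
# offset fit: best th by position
best=min(((np.median(abs(-np.sin(s)*(-115-P[k,1])+np.cos(s)*(P[k,2]-46.7-16*np.cos(s))-6.5)),t) for t in np.arange(.5,1,.005) for s in [np.radians(66)-t*np.radians(71)/1.4]));print(best)
im=d['image'][200:265,240:300];hs=cv2.cvtColor(im,cv2.COLOR_RGB2HSV)
```

```text
[-0.53683803  7.03982752] slope 28.22859495939827 th 0.7447882684062314 [  -4.70169294 -172.68119954   89.31376419] [   4.933239   -154.77460932  100.08487677]
(np.float64(0.20709858013449356), np.float64(0.7300000000000002))
```

Request:
step_arm(commands=[-0.09,0,0.14,0,0,0,0,-0.09,0,0.14,0,0,0,0,-0.09,0,0.14,0,0,0,0])

```text
clock: 22.05
eef_pos: [548.8, -344.6, 106.6]
tool_rot: [3.138, 0.001, 1.214]
force: [-1.1, 0.1, 14.1]
width: -0.2
gripper_force: 5.7
```

Run:
```python
from h import *
a=levst()
```

```text
t 22.05 jig [   2.2 -181.5  106.6] rot [3.1377e+00 1.5000e-03 1.2144e+00] Fjig [-1.1 -0.3 14.1] q7 [ 0.33  0.78 -0.12]
ang 0.79 N 12.6 T 6.4
```

Run:
```python
from h import *
b=lev(.79)
for t in np.arange(.85,1.46,.05): print(round(t,2),(lev(t)-b).round(1))
```

```text
0.85 [-2.3 -3.9]
0.9 [-4.  -7.2]
0.95 [ -5.6 -10.6]
1.0 [ -7.  -14.2]
1.05 [ -8.3 -17.8]
1.1 [ -9.3 -21.5]
1.15 [-10.2 -25.3]
1.2 [-11.  -29.1]
1.25 [-11.5 -33. ]
1.3 [-11.9 -37. ]
1.35 [-12.1 -41. ]
1.4 [-12.1 -45. ]
1.45 [-12.  -49.1]
```

Request:
step_arm(commands=[-0.12,0,0.2,0,0,0,0,-0.23,0,0.39,0,0,0,0,-0.32,0,0.56,0,0,0,0,-0.4,0,0.72,0,0,0,0,-0.48,0,0.9,0,0,0,0,-0.56,0,1.06,0,0,0,0])

```text
clock: 22.65
eef_pos: [547.7, -349.3, 98.7]
tool_rot: [3.136, 0.001, 1.215]
force: [-5.9, 5.4, 32.8]
width: -0.3
gripper_force: 15.5
```

Run:
```python
from h import *
a=levst()
```

```text
t 22.65 jig [   2.7 -186.2   98.7] rot [3.1364e+00 1.3000e-03 1.2146e+00] Fjig [-7.4  3.  32.8] q7 [ 0.33  0.77 -0.12]
ang 0.911 N 31.9 T 8.3
```

Request:
step_arm(commands=[0,0,0,0,0,0,0,0,0,0,0,0,0,0,0,0,0,0,0,0,0])

```text
clock: 22.95
eef_pos: [547.5, -349.5, 98.1]
tool_rot: [3.137, 0.001, 1.215]
force: [-5.0, 3.8, 25.7]
width: 0.0
gripper_force: 12.0
```

Run:
```python
from h import *
a=levst()
```

```text
t 22.95 jig [   2.6 -186.5   98.1] rot [3.1365e+00 1.5000e-03 1.2146e+00] Fjig [-6.   1.9 25.7] q7 [ 0.34  0.76 -0.12]
ang 0.919 N 24.9 T 6.7
```

Request:
step_arm(commands=[0,0,0,0,0,0,0,0,0,0,0,0,0,0,0,0,0,0,0,0,0,0,0,0,0,0,0,0,0,0,0,0,0,0,0])

```text
clock: 23.45
eef_pos: [547.5, -349.5, 98.2]
tool_rot: [3.136, 0.001, 1.215]
force: [-4.3, 4.2, 25.8]
width: 0.2
gripper_force: 12.0
```

Run:
```python
from h import *
a=levst();d=snap('wrist','w8')
P=np.array([jig(wpx(d,u,v)) for u in range(262,285) for v in range(208,248) if d['range_z'][v,u]>0])
P=P[abs(P[:,0]-np.median(P[:,0]))<5]
print(min(((np.median(abs(-np.sin(s)*(-115-P[:,1])+np.cos(s)*(P[:,2]-46.7-16*np.cos(s))-6.5)),t) for t in np.arange(.5,1.2,.005) for s in [np.radians(66)-t*np.radians(71)/1.4])))
```

```text
t 23.45 jig [   2.6 -186.5   98.2] rot [3.1365e+00 1.4000e-03 1.2146e+00] Fjig [-5.5  2.5 25.8] q7 [ 0.34  0.76 -0.12]
ang 0.919 N 25.2 T 6.2
(np.float64(0.26451190220613086), np.float64(0.8900000000000003))
```

Request:
step_arm(commands=[-0.06,0,0.12,0,0,0,0,-0.12,0,0.26,0,0,0,0,-0.18,0,0.4,0,0,0,0,-0.24,0,0.54,0,0,0,0,-0.3,0,0.68,0,0,0,0,-0.35,0,0.82,0,0,0,0,-0.4,0,0.96,0,0,0,0,-0.44,0,1.1,0,0,0,0,-0.48,0,1.25,0,0,0,0,-0.52,0,1.4,0,0,0,0])

```text
clock: 24.5
eef_pos: [546.3, -354.1, 86.7]
tool_rot: [3.135, 0.002, 1.215]
force: [-8.7, 7.0, 43.0]
width: -0.1
gripper_force: 20.6
```

Run:
```python
from h import *
a=levst()
```

```text
t 24.5 jig [   3.1 -191.2   86.7] rot [3.1354e+00 1.8000e-03 1.2146e+00] Fjig [-10.6   3.5  43. ] q7 [ 0.34  0.74 -0.12]
ang 1.078 N 42.8 T 5.0
```

Request:
step_arm(commands=[0,0,0,0,0,0,0,0,0,0,0,0,0,0,0,0,0,0,0,0,0,0,0,0,0,0,0,0])

```text
clock: 24.9
eef_pos: [546.1, -354.3, 85.9]
tool_rot: [3.136, 0.002, 1.215]
force: [-7.1, 4.4, 36.2]
width: -0.2
gripper_force: 17.7
```

Run:
```python
from h import *
a=levst();d=snap('wrist','w9')
P=np.array([jig(wpx(d,u,v)) for u in range(262,285) for v in range(208,245) if d['range_z'][v,u]>0])
P=P[abs(P[:,0]-np.median(P[:,0]))<5]
print(min(((np.median(abs(-np.sin(s)*(-115-P[:,1])+np.cos(s)*(P[:,2]-46.7-16*np.cos(s))-6.5)),t) for t in np.arange(.5,1.4,.005) for s in [np.radians(66)-t*np.radians(71)/1.4])))
```

```text
t 24.9 jig [   2.9 -191.5   85.9] rot [3.1357e+00 1.8000e-03 1.2146e+00] Fjig [-8.2  1.6 36.2] q7 [ 0.34  0.74 -0.12]
ang 1.09 N 35.8 T 5.1
(np.float64(0.28431227448232477), np.float64(1.0650000000000004))
```

Request:
step_arm(commands=[0.1,0,-1,0,0,0,0,0.1,0,-2,0,0,0,0,0.1,0,-2,0,0,0,0,0.1,0,-2,0,0,0,0,0.1,0,-2,0,0,0,0])

```text
clock: 25.45
eef_pos: [543.7, -352.5, 98.4]
tool_rot: [-3.14, -0.0, 1.215]
force: [0.5, -0.6, 0.4]
width: 0.0
gripper_force: 0.0
```

```bash
cat >> h.py <<'E'
def cam(f,vmax=245):
    d=snap('wrist',f);hs=cv2.cvtColor(d['image'],cv2.COLOR_RGB2HSV)
    P=np.array([jig(wpx(d,u,v)) for u in range(255,295) for v in range(195,vmax) if d['range_z'][v,u]>0 and hs[v,u,1]>170 and (hs[v,u,0]<6 or hs[v,u,0]>174)])
    P=P[abs(P[:,0]-np.median(P[:,0]))<5]
    print('cam ang',min(((np.median(abs(-np.sin(s)*(-115-P[:,1])+np.cos(s)*(P[:,2]-46.7-16*np.cos(s))-6.5)),t) for t in np.arange(0,1.45,.005) for s in [np.radians(66)-t*np.radians(71)/1.4])),len(P),P.min(0),P.max(0))
E
python3 - <<'E'
from h import *
a=levst();cam('w10')
for n in ['w8','w7']:
  d=load(n)
E
```

```text
t 25.45 jig [  -0.  -190.6   98.4] rot [-3.1401e+00 -3.0000e-04  1.2146e+00] Fjig [ 0.6 -0.4  0.4] q7 [ 0.33  0.77 -0.11]
ang 0.934 N 0.2 T 0.5
cam ang (np.float64(0.2641724919690489), np.float64(1.05)) 815 [  -5.48557403 -183.45836897   77.6067338 ] [   3.94289361 -158.47389764   84.79972109]
```

Request:
step_arm(commands=[-1.0,0,0,0,0,0,0,-1.0,0,0.6,0,0,0,0,-1.0,0,0.85,0,0,0,0,-1.0,0,1.0,0,0,0,0,-1.0,0,1.15,0,0,0,0,-1.02,0,1.3,0,0,0,0,-1.04,0,1.45,0,0,0,0,-1.06,0,1.6,0,0,0,0,-1.08,0,1.75,0,0,0,0,-1.1,0,1.9,0,0,0,0])

```text
clock: 26.5
eef_pos: [540.1, -364.5, 86.0]
tool_rot: [3.14, 0.004, 1.214]
force: [-11.6, 3.3, 33.5]
width: 0.1
gripper_force: 16.6
```

Run:
```python
from h import *
a=levst()
```

```text
t 26.5 jig [   0.8 -203.1   86. ] rot [3.1402 0.0039 1.2136] Fjig [-12.   -0.9  33.5] q7 [ 0.34  0.75 -0.1 ]
ang 1.113 N 32.8 T 6.5
```

Request:
step_arm(commands=[0,0,0.12,0,0,0,0,0,0,0.24,0,0,0,0,-0.05,0,0.36,0,0,0,0,-0.05,0,0.48,0,0,0,0,-0.1,0,0.6,0,0,0,0,-0.1,0,0.72,0,0,0,0,-0.1,0,0.84,0,0,0,0,-0.1,0,0.96,0,0,0,0])

```text
clock: 27.3
eef_pos: [539.5, -366.5, 76.6]
tool_rot: [3.14, 0.005, 1.213]
force: [-11.4, 1.7, 38.0]
width: 0.0
gripper_force: 18.9
```

Run:
```python
from h import *
a=levst()
```

```text
t 27.3 jig [   0.9 -205.2   76.6] rot [3.1398 0.0052 1.2132] Fjig [-11.3  -2.3  38. ] q7 [ 0.35  0.74 -0.1 ]
ang 1.22 N 37.7 T 5.1
```

Force is levelling off, so I'll continue.

Request:
step_arm(commands=[0,0,0.12,0,0,0,0,0,0,0.24,0,0,0,0,0,0,0.36,0,0,0,0,0,0,0.48,0,0,0,0,0,0,0.6,0,0,0,0,0,0,0.72,0,0,0,0,0,0,0.84,0,0,0,0])

```text
clock: 28.0
eef_pos: [539.2, -367.4, 68.2]
tool_rot: [3.14, 0.006, 1.213]
force: [-12.2, -0.3, 40.0]
width: 0.2
gripper_force: 20.2
```

Request:
step_arm(commands=[0,0,0.1,0,0,0,0,0,0,0.2,0,0,0,0,0,0,0.3,0,0,0,0,0,0,0.4,0,0,0,0])

```text
clock: 28.4
eef_pos: [539.2, -367.6, 64.8]
tool_rot: [3.139, 0.007, 1.213]
force: [-13.2, 0.6, 42.0]
width: 0.2
gripper_force: 21.6
```

Run:
```python
from h import *
a=levst()
```

```text
t 28.4 jig [   1.1 -206.4   64.8] rot [3.1395 0.0065 1.2125] Fjig [-12.6  -4.   42. ] q7 [ 0.36  0.71 -0.11]
ang 1.35 N 42.2 T 2.2
```

Request:
step_arm(commands=[0,0,0.12,0,0,0,0,0,0,0.24,0,0,0,0,0,0,0.36,0,0,0,0,0,0,0.36,0,0,0,0])

```text
clock: 28.8
eef_pos: [539.2, -367.6, 60.6]
tool_rot: [3.139, 0.006, 1.213]
force: [-11.2, -0.4, 37.3]
width: 0.3
gripper_force: 18.8
```

Request:
step_arm(commands=[0,0,0.12,0,0,0,0,0,0,0.24,0,0,0,0,0,0,0.24,0,0,0,0])

```text
clock: 29.1
eef_pos: [539.4, -367.7, 60.1]
tool_rot: [3.139, 0.007, 1.212]
force: [-14.5, 1.2, 50.5]
width: 0.1
gripper_force: 25.0
```

Run:
```python
from h import *
a=levst();cam('w11',235)
```

```text
t 29.1 jig [   1.3 -206.4   60.1] rot [3.1391 0.0069 1.2125] Fjig [-14.1  -3.9  50.5] q7 [ 0.36  0.71 -0.11]
ang 1.4 N 50.6 T -0.5
cam ang (np.float64(0.24092532117587862), np.float64(1.41)) 887 [  -5.4698467  -188.07641717   60.58078387] [   4.42551291 -168.75470573   64.12370596]
```

Closed at the stop: moved only 0.5 mm as force rose. I'll lift off and check that it stays shut.

Request:
step_arm(commands=[0,0,-1,0,0,0,0,0,0,-3,0,0,0,0,0,0,-7,0,0,0,0,0,0,-12,0,0,0,0,0,0,-16,0,0,0,0,0,0,-16,0,0,0,0,0,0,-16,0,0,0,0,0,0,-16,0,0,0,0])

```text
clock: 29.95
eef_pos: [539.0, -363.3, 210.7]
tool_rot: [-3.139, -0.0, 1.215]
force: [0.2, 1.0, -0.5]
width: -0.1
gripper_force: 0.0
```

Run:
```python
from h import *
st();cam('w12',260)
```

```text
t 29.95 jig [  -0.6 -202.4  210.7] rot [-3.1387e+00 -4.0000e-04  1.2149e+00] Fjig [-0.1  1.  -0.5] q7 [ 0.27  0.99 -0.04]
cam ang (np.float64(0.2759047106792165), np.float64(1.395)) 271 [  -4.5152991  -223.13268642   57.41293063] [   4.96090771 -198.62635503   62.46581834]
```

View pics/w12.png

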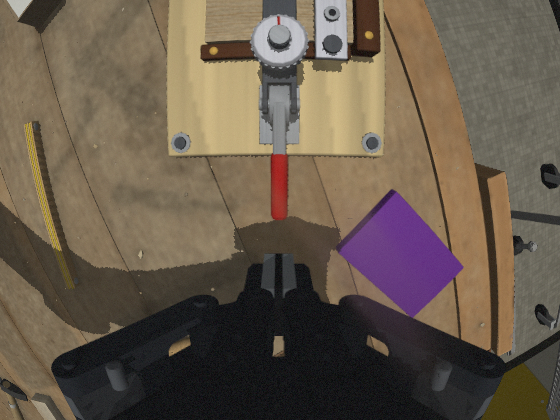

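The lever, from (279,155) to (279,217), is lying closed at about 1.40 rad. The board is clamped and the robot is clear.

```bash
python3 -c "
from h import *
print(ctrl.finish_job())"
```

```text
the job is handed in; nothing more can be done
None
```

The job is handed in: the board is home against the stop, the nut is unscrewed about 3.65 rad so the bite comes at about 0.7 rad, and the lever is closed and stayed shut when I lifted off; but closing took roughly 30–43 N (50 N as it met its stop), above the 8–20 N described, so a slightly tight setting can't be ruled out.

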